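# Nudge the bat home on the banding wheel's pins

## Task

The small plywood bat on the banding wheel has missed its two locating pins and rests tilted on top of them. Nudge it sideways by its edges, with the outside of the fingers or the fingertips, until both holes drop over the pins and it lies flat and flush on the wheel head. Do not lift the bat or shove it hard, do not touch the little pot standing on it (it must ride along upright), and leave everything else where it stands.

Things in the scene. Friction and masses are not known exactly. Their poses are not given: they have to be found in the camera images.
- wheel: Fixed banding wheel: flat round aluminium head 280 mm across, its top face 60 mm above the table, on a dark iron foot; it does not turn. Origin on the table under its centre, z up. Two brass pins stand on the top face at its own y = +60 and -60 mm. A thin black line scribed right across the head along the wheel's y passes through both pins and shows beside the bat's two ends.
- pin_left (a point): Foot of the pin at the wheel's y = +60 mm, on the pin's axis, at the height of the head's top face. Each pin is 10 mm thick and 7 mm tall, with a bevelled tip 6 mm wide.
- pin_right (a point): Foot of the like pin at the wheel's y = -60 mm, at the height of the head's top face.
- bat: Loose plywood plate, 130 mm in x, 180 mm in y, 15 mm thick, 0.18 to 0.35 kg; origin at the centre of its underside, z up. Starts 18 to 27 mm off the pin line to the wheel's -x side, up to 12 mm off along it, turned up to 0.15 rad, resting on the pin tips and its near long edge. A few newtons slide it. Seated: origin on the wheel's axis 60 mm above the table, axes parallel to the wheel's.
- bat_hole1 (a point): Centre of the bat's hole at its y = +60 mm, at its top face (15 mm above the underside); it goes over pin_left. Both holes are round, go right through and are 14 mm across, so the pins have about 2 mm of play all round.
- bat_hole0 (a point): Centre of the bat's -y hole, at the bat's top face; it goes over pin_right.
- pot: Small white open bowl, 54 mm across the rim and 32 mm tall, about 0.1 kg, standing loose near the middle of the bat. Origin under its centre, z up. Not to be touched; must stay upright on the bat.
- jar: Small capped jar, 34 mm across and 45 mm tall, standing loose on the wheel head near its far (+x) rim, to the left (about x = 108, y = 50 mm from the wheel's axis); the seated bat clears it by 20 mm or more. Bystander.
- bottle_a: Soft-coloured squeeze bottle of glaze with a nozzle, 54 mm across, 168 mm tall, standing on the table beside the wheel (two stand to the left, one to the right; which is which changes). Origin under its centre. Bystander.
- bottle_b: Another such squeeze bottle. Bystander.
- bottle_c: Another such squeeze bottle. Bystander.
- brush: Paint brush lying on the table in front of the wheel, to the left. Bystander.
- cup: White mug, 72 mm across, 75 mm tall, on the table to the right. Bystander.
Things that resemble listed ones, but are neither listed nor needed, are in the scene too. Leave any purple look-alike of the bat alone.

How it is judged:
By the outcome, as a careful person would: the job done as asked, in the order asked, and still so for the second after the job is handed in, with the robot touching nothing.
It also fails if it takes over 56 s, if anything falls off the work surface, if the arm or the gripper's body presses on something with over 40 N, if the wrist force passes 120 N, or if a joint passes its speed limit or range.

## Robot

A 6-joint arm with a two-finger parallel gripper is mounted at the origin on the work surface. World frame = base frame: x ahead of the robot, y to its left, z up, the work surface at z = 0. Lengths are in mm, angles in rad, forces in N, time in s.
With the tool pointing down it reaches from about 250 to 725 mm from the base axis. Payload 9.7 kg.
Tool frame: the origin (TCP) lies on the centre line of the jaws, within the pads' length; the fingertips stand ctrl.tip_reach ahead of it and the grasp point (between the pads) lies 6 mm ahead of it (ctrl.tip_reach is the distance from the TCP to the fingertips, in mm); z points along the fingers, y is the line along which they close (so a half turn about z gives the same grasp; the last joint's range is limited). The gripper opens to 85 mm and grips with 20 to 120 N. Pads are 22 mm wide; open, the fingers measure 114 mm over their backs; the gripper's body (76 mm by 85 mm) begins 54 mm behind the grasp point. The pads swing forward as they close: fully open they stand 13 mm farther back than shut.
Start: joints at [1.273, 0.087, 0.176, 1.66, 0, 1.571], TCP at [161.377, 525.789, 256.284] pointing down, gripper open.
Joint ranges: [-3.13, 3.13], [-0.85, 1.81], [-1.15, 1.24], [-2.2, 2.28], [-1.44, 1.52], [-3.14, 3.14]. Speed limits (rad/s): [2.22, 2.22, 2.57, 3.14, 3.14, 3.14].

## Interface

Orientations are given as a unit quaternion [w, x, y, z].
In Python, from station import state, optics, ctrl gives the robot as it stands.
- The arm moves only by the tool send_rows, never from a script. Its arguments are lists of equal length, an entry for each row: "translation": the shift along the world's x, y, z in units of 15 cm (1.0 is 15 cm), a list of three; "delta_rot": the turn, a rotation vector about the world's x, y, z in units of 2 rad (1.0 is 2 rad), a list of three. A call has 1 to 20 rows; each row shifts and turns the commanded pose from where the row before left it; what a row does not reach is not made up. A row lasts 1/8 s, in which the tool goes at most 62.5 mm and 10.7 degrees, less where a joint would pass 70% of its speed; a pose out of reach is approached as far as the arm can. A call with a number of a shift or a turn outside -1 to 1 is refused whole. A call with a gripper value outside its range is refused whole. "fingers" is the closure, from 0 (fully open) to 1 (shut), set as the call begins (left out, the last holds). The fingers move at their own pace and stop on an object; the grip force is fixed at half the most. Time passes only in rows, so rows that do not move let the fingers close. It gives the time, the measured TCP pose, the force, the opening and the grip force at its end, in the units of the state.
- state(): the state, without advancing time (a new reading comes with each control period).
- optics.grab_frame(name): name is "scene" or "top" or "wrist"; returns (picture, depth): 480x640x3 uint8, red, green, blue; 480x640 float32, mm along the optical axis (not along the pixel's ray), 0 where there is no reading.
- optics.calibration(name): a dict with "fx", "fy", "cx", "cy" (pixels), "rvec" (rotation vector, rad) and "tvec" (3), from world to camera coordinates, as OpenCV has them; the wrist camera has in their place "hand_eye" (4x4, takes a point from camera to tool coordinates, whose origin is the TCP and whose axes are the flange's). Camera axes: x right, y down, z forward; pixel columns grow to the right and rows downward; lengths in mm; the calibration is good to about 2 mm. A picture is of the moment at which its call begins: read the wrist's pose just before it. calibration takes no time and is no camera call.
- ctrl.hand_in(): hands the job in; it is judged then, once.
The state is a dict: "t": time; "q": joint angles; "joint_velocities": joint speeds; "joint_torque": joint torques, N m; "eef_pos": TCP position; "ee_rot": TCP orientation; "ft_force": force on the tool from outside, world axes, zero at the start; "moment": the same for the moment, N m; "width": finger opening in mm; "gripper_force": force on a finger pad.
Only numpy, scipy, OpenCV 4.12 (cv2) and the standard library are available. Lean on these libraries where they do the work, as an engineer would, in place of code of your own. Each camera call takes 0.05 s, during which the arm holds its last target. There are 200 camera calls.

## Working session

There is one attempt and no reset: what is moved stays moved. The work goes in short steps, Python scripts to look and compute and a tool call to move; the robot and the scene stay as the last step left them, time stands still between calls to the robot, and variables do not carry over. Pictures are saved under pics/ and viewed, at most 10 in all, crops included, and the job is handed in when it is done.

Besides the shell and the picture viewer there is one more tool, called after ">>>" as name(argument=value, ...) on one line, values as JSON. send_rows: Moves the arm, as the interface text tells. Its arguments: {"type":"object","properties":{"translation":{"type":"array"},"delta_rot":{"type":"array"},"fingers":{"type":"number"}},"required":["translation","delta_rot"]}

```bash
mkdir -p pics; cat > h.py <<'E'
import numpy as np, cv2
from station import state, optics, ctrl
def cam(n):
    c=optics.calibration(n); K=np.array([[c['fx'],0,c['cx']],[0,c['fy'],c['cy']],[0,0,1.]])
    return K,cv2.Rodrigues(np.array(c['rvec'],float))[0],np.array(c['tvec'],float).ravel()
def ray(n,px,z):
    K,R,t=cam(n); px=np.atleast_2d(np.array(px,float))
    d=(np.linalg.inv(K)@np.c_[px,np.ones(len(px))].T).T@R; C=-R.T@t
    return C+d*((z-C[2])/d[:,2])[:,None]
def cloud(n,dep):
    K,R,t=cam(n); v,u=np.indices(dep.shape)
    p=np.stack([(u-K[0,2])/K[0,0]*dep,(v-K[1,2])/K[1,1]*dep,dep],-1)
    return (p-t)@R
def proj(n,P):
    K,R,t=cam(n); p=(np.atleast_2d(P)@R.T+t)@K.T; return p[:,:2]/p[:,2:]
def save(f,a): cv2.imwrite('pics/'+f,a[...,::-1])
E
python3 - <<'E'
from h import *
s=state(); print(s['t'],s['eef_pos'],s['ee_rot'],s['width'],s['ft_force'],ctrl.tip_reach)
for n in('scene','top'):
    a,d=optics.grab_frame(n); save(n+'0.png',a); np.save(n+'0.npy',d)
    K,R,t=cam(n); print(n,-R.T@t,K[0,0])
E
```

```text
0.0 [161.32805315 525.59768019 255.57897894] [-9.35534044e-05  1.48367129e-01  9.88932122e-01 -6.66240479e-04] 85.35784137441286 [-0.47477925 -0.81256426  0.60430825] 25.0
scene [931.69750872 346.1035573  834.39498913] 434.35662110726713
top [ 244.31778023  -79.98842949 1798.83504493] 616.9800058849837
```

View pics/top0.png

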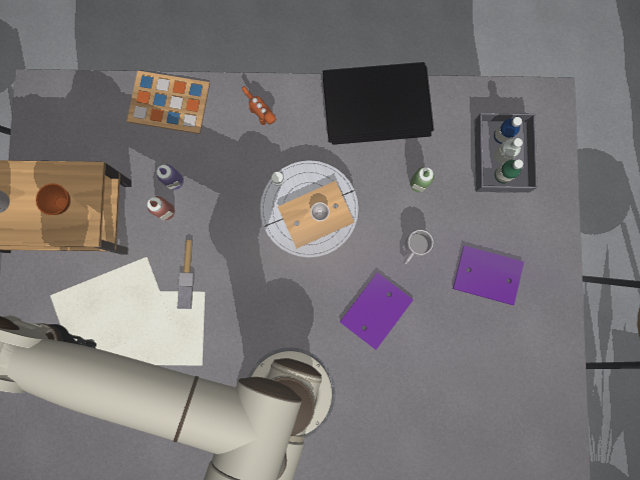

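View pics/scene0.png

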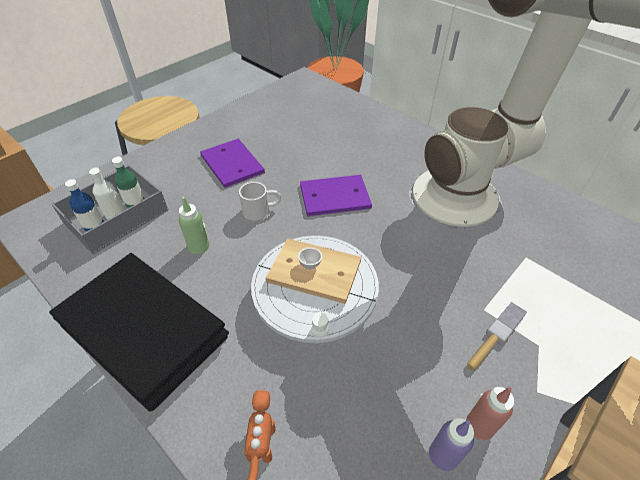

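The bat is the wood-coloured plate on the wheel, at top (316,213) and scene (314,270). The two purple plates, at top (377,310) and (488,273), are look-alikes and stay put. The scribed line shows at top (265,225) and (354,191). Next I'll enlarge and measure.

```bash
python3 - <<'E'
from h import *
a=cv2.imread('pics/top0.png')[150:270,250:370]; b=cv2.imread('pics/scene0.png')[225:345,240:390]
A=cv2.resize(a,None,fx=5,fy=5,interpolation=cv2.INTER_CUBIC)[:, :]; 
cv2.imwrite('pics/crop.png',cv2.resize(np.hstack([cv2.resize(a,None,fx=3.2,fy=3.2,interpolation=2),cv2.resize(b,(415,384),interpolation=2)]),None,fx=1,fy=1))
for n in('top','scene'):
    im=cv2.imread(f'pics/{n}0.png'); P=cloud(n,np.load(n+'0.npy')); 
    hsv=cv2.cvtColor(im,cv2.COLOR_BGR2HSV)
    c=ray(n,[[309,209]] if n=='top' else [[315,287]],60)[0]
    near=np.hypot(P[...,0]-c[0],P[...,1]-c[1])<165
    z=P[...,2]
    wood=near&(hsv[...,0]>8)&(hsv[...,0]<25)&(hsv[...,1]>70)&(z>55)
    head=near&(z>45)&(z<120)
    print(n,'head z',np.median(z[near&(z>50)&(hsv[...,1]<40)]),'wood n',wood.sum())
    ct=max(cv2.findContours(head.astype(np.uint8),0,1)[0],key=len)
    p=ray(n,ct[:,0],60)[:,:2]; p=p[np.abs(np.hypot(*(p-c[:2]).T)-140)<30]
    M=np.c_[2*p,np.ones(len(p))]; 
    for _ in range(3):
        s=np.linalg.lstsq(M,(p**2).sum(1),rcond=None)[0]; r=np.sqrt(s[2]+s[0]**2+s[1]**2); k=np.abs(np.hypot(*(p-s[:2]).T)-r)<3; p=p[k];M=M[k]
    print('wheel c',s[:2],'r',r,k.sum())
    Q=P[wood]; co=np.linalg.lstsq(np.c_[Q[:,:2]-s[:2],np.ones(len(Q))],Q[:,2],rcond=None)[0]; print('bat top plane',co)
    print('wood rect px',cv2.minAreaRect(np.argwhere(wood)[:,::-1].astype(np.float32)), cv2.boxPoints(cv2.minAreaRect(np.argwhere(wood)[:,::-1].astype(np.float32))).tolist())
E
```

```text
top head z 59.673946627676585 wood n 2545
wheel c [525.28584205 -49.63727355] r 138.37341755927787 270
bat top plane [6.76919678e-02 2.99936562e-02 8.11649742e+01]
wood rect px ((315.6641845703125, 214.00648498535156), (45.83312225341797, 63.648948669433594), 65.69544982910156) [[277.2281494140625, 206.2195281982422], [335.23590087890625, 180.02247619628906], [354.1002197265625, 221.79344177246094], [296.09246826171875, 247.99049377441406]]
scene head z 59.425880207440315 wood n 3411
wheel c [527.48303331 -44.65662977] r 140.47408648103786 317
bat top plane [5.59906053e-02 2.52552946e-02 8.07429080e+01]
wood rect px ((312.8423767089844, 269.0913391113281), (86.96114349365234, 48.56941223144531), 14.931416511535645) [[264.5726623535156, 281.3527526855469], [277.0871887207031, 234.42327880859375], [361.1120910644531, 256.8299255371094], [348.5975646972656, 303.7593994140625]]
```

View pics/crop.png

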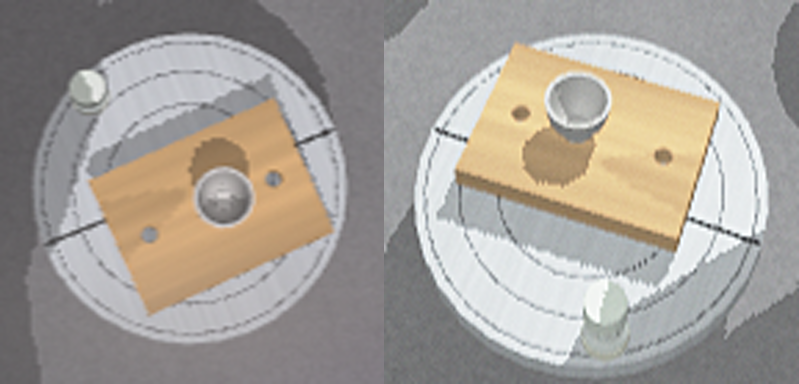

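The bat is confirmed as the wood plate, with holes at crop (150,234) and (273,178). It is tilted, with its near edge on the head. I'll go above it for a wrist view.

>>> send_rows(translation=[[0.15,-0.24,0.04],[0.15,-0.24,0.04],[0.15,-0.24,0.04],[0.15,-0.24,0.04],[0.15,-0.24,0.04],[0.15,-0.24,0.04],[0.15,-0.24,0.04],[0.15,-0.24,0.04],[0.15,-0.24,0.04],[0.15,-0.24,0.04],[0.15,-0.24,0.04],[0.15,-0.24,0.04],[0.15,-0.24,0.04],[0.15,-0.24,0.04],[0.15,-0.24,0.04],[0.15,-0.24,0.04],[0,0,0]], delta_rot=[[0,0,0.02],[0,0,0.02],[0,0,0.02],[0,0,0.02],[0,0,0.02],[0,0,0.02],[0,0,0.02],[0,0,0.02],[0,0,0.02],[0,0,0.02],[0,0,0.02],[0,0,0.02],[0,0,0.02],[0,0,0.02],[0,0,0.02],[0,0,0.02],[0,0,0]])

```text
t: 2.22
eef_pos: [522.4, -52.3, 351.2]
ee_rot: [-0.001, -0.169, 0.986, 0.0]
ft_force: [0.4, 0.3, 0.1]
width: 85.4
gripper_force: 0.0
```

```bash
cat >> h.py <<'E'
from scipy.spatial.transform import Rotation as Ro
def wristT(s):
    T=np.eye(4); w,x,y,z=s['ee_rot']; T[:3,:3]=Ro.from_quat([x,y,z,w]).as_matrix(); T[:3,3]=s['eef_pos']
    return T@np.array(optics.calibration('wrist')['hand_eye'])
def wK(): c=optics.calibration('wrist'); return np.array([[c['fx'],0,c['cx']],[0,c['fy'],c['cy']],[0,0,1.]])
def wray(T,px,z):
    px=np.atleast_2d(np.array(px,float)); d=(np.linalg.inv(wK())@np.c_[px,np.ones(len(px))].T).T@T[:3,:3].T
    return T[:3,3]+d*((z-T[2,3])/d[:,2])[:,None]
def wcloud(T,dep):
    K=wK(); v,u=np.indices(dep.shape)
    return np.stack([(u-K[0,2])/K[0,0]*dep,(v-K[1,2])/K[1,1]*dep,dep],-1)@T[:3,:3].T+T[:3,3]
E
python3 - <<'E'
from h import *
s=state(); T=wristT(s); a,d=optics.grab_frame('wrist'); save('w1.png',a); np.savez('w1.npz',T=T,d=d)
print(s['t'],s['eef_pos'],s['q'],T[:3,3],optics.calibration('wrist')); 
E
```

```text
2.225 [522.40391694 -52.27468326 351.22699718] [-9.95930475e-02  8.73454896e-02  3.65219061e-01  1.85023067e+00
 -2.83903822e-04 -4.39272257e-01] [444.51462548 -79.63693205 467.88058736] {'fx': 333.5776432854083, 'fy': 333.5776432854083, 'cx': 320.3567802996569, 'cy': 239.58718227238398, 'hand_eye': array([[-1.33688213e-04, -9.46944749e-01, -3.21396367e-01,
         8.27343613e+01],
       [ 9.99999970e-01, -1.92462079e-04,  1.51099237e-04,
         1.99798873e-01],
       [-2.04939242e-04, -3.21396337e-01,  9.46944746e-01,
        -1.16526732e+02],
       [ 0.00000000e+00,  0.00000000e+00,  0.00000000e+00,
         1.00000000e+00]])}
```

View pics/w1.png

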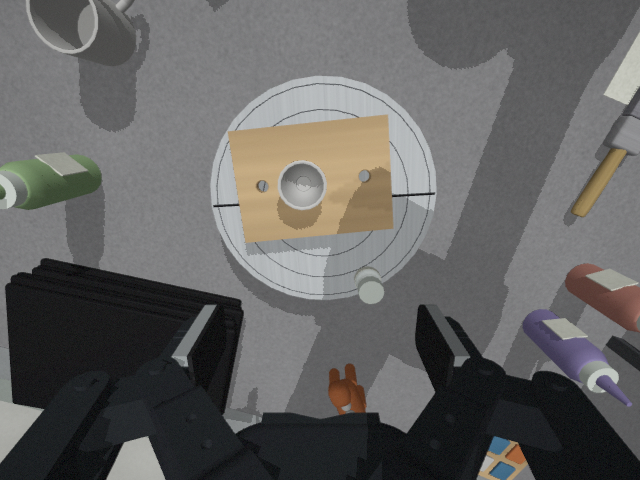

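The wheel is centred near (323,188) and the line runs from (213,206) to (435,193). The holes are at (262,186) and (364,176), the pot at (302,185) and the jar at (369,287). Next I'll compute the offsets.

```bash
cat > meas.py <<'E'
from h import *
def fitc(p):
    for _ in range(6):
        s=np.linalg.lstsq(np.c_[2*p,np.ones(len(p))],(p**2).sum(1),rcond=None)[0]; r=np.sqrt(s[2]+s[0]**2+s[1]**2)
        e=np.abs(np.hypot(*(p-s[:2]).T)-r); p=p[e<max(2,1.5*np.median(e))]
    return s[:2],r,len(p)
def measure(a,T,d,W=None,verbose=1):
    hsv=cv2.cvtColor(a,cv2.COLOR_RGB2HSV); P=wcloud(T,d); z=P[...,2]; g=cv2.cvtColor(a,cv2.COLOR_RGB2GRAY)
    c0=np.array([526,-47.]); rr=np.hypot(*(np.moveaxis(P[...,:2]-c0,-1,0)))
    if W is None:
        head=((rr<160)&(z>50)&(z<130)&(d>0)).astype(np.uint8)
        ct=max(cv2.findContours(head,0,cv2.CHAIN_APPROX_NONE)[0],key=len)[:,0]
        p=wray(T,ct,60)[:,:2]; c,r,n=fitc(p[np.abs(np.hypot(*(p-c0).T)-140)<12]); print('wheel',c,r,n)
        v,u=np.indices(g.shape); G=wray(T,np.c_[u.ravel(),v.ravel()],60)[:,:2].reshape(*g.shape,2)-c
        y0=np.array([-np.sin(.36),np.cos(.36)]); L=G@y0; X=G@np.array([y0[1],-y0[0]])
        m=(g<70)&(np.abs(L)>100)&(np.abs(L)<137)&(np.abs(X)<16)&(hsv[...,1]<90)
        q=np.c_[L[m],X[m]]; k=np.polyfit(q[:,0],q[:,1],1); print('line n',(q[:,0]>0).sum(),(q[:,0]<0).sum(),'slope,off',k)
        yaw=.36-np.arctan(k[0]); W=[*(c+k[1]*np.array([y0[1],-y0[0]])),yaw]
    c=np.array(W[:2]); R=np.array([[np.cos(W[2]),-np.sin(W[2])],[np.sin(W[2]),np.cos(W[2])]])
    wood=((rr<160)&(z>62)&(hsv[...,0]>8)&(hsv[...,0]<25)&(hsv[...,1]>60))
    Q=P[wood]; Qw=np.c_[(Q[:,:2]-c)@R,Q[:,2]]
    k=np.ones(len(Qw),bool)
    for _ in range(4):
        co=np.linalg.lstsq(np.c_[Qw[k,:2],np.ones(k.sum())],Qw[k,2],rcond=None)[0]; k=np.abs(np.c_[Qw[:,:2],np.ones(len(Qw))]@co-Qw[:,2])<3
    print('W',np.round(W,3),'top plane (wheel frame)',np.round(co,4))
    top=np.zeros_like(g); ii=np.argwhere(wood)[k]; top[ii[:,0],ii[:,1]]=255
    ct=max(cv2.findContours(top,cv2.RETR_EXTERNAL,cv2.CHAIN_APPROX_NONE)[0],key=len)
    def onplane(px):
        zz=co[2]
        for _ in range(6):
            w=np.array([wray(T,q,h)[0] for q,h in zip(px,np.broadcast_to(zz,len(px)))]); X=(w[:,:2]-c)@R; zz=X@co[:2]+co[2]
        return np.c_[X,zz]
    e=onplane(ct[:,0].astype(float)); rec=cv2.minAreaRect(e[:,:2].astype(np.float32)); box=cv2.boxPoints(rec); print('rect',np.round(rec[0],1),np.round(rec[1],1),'corners',np.round(box,1).tolist())
    fill=cv2.drawContours(np.zeros_like(g),[cv2.convexHull(ct)],-1,255,-1); fill=cv2.erode(fill,np.ones((9,9)))
    n,lab,st,ce=cv2.connectedComponentsWithStats(((fill>0)&(cv2.inRange(hsv,(8,60,0),(25,255,255))==0)).astype(np.uint8))
    H=[]
    for i in range(1,n):
        if st[i,4]>25: X=onplane(ce[i:i+1])[0]; print(' blob',np.round(ce[i],1),st[i,4],np.round(X,1)); H.append((st[i,4],X))
    return W
E
python3 - <<'E'
from meas import *
z=np.load('w1.npz'); measure(cv2.imread('pics/w1.png')[...,::-1].copy(),z['T'],z['d'])
E
```

```text
wheel [523.45022973 -47.90704937] 138.59552194411657 615
line n 46 39 slope,off [-0.03736295  0.29232539]
W [ 5.23724e+02 -4.78040e+01  3.97000e-01] top plane (wheel frame) [7.7500e-02 1.1000e-03 8.1015e+01]Traceback (most recent call last):
  File "<stdin>", line 2, in <module>
  File "meas.py", line 33, in measure
    e=onplane(ct[:,0].astype(float)); rec=cv2.minAreaRect(e[:,:2].astype(np.float32)); box=cv2.boxPoints(rec); print('rect',np.round(rec[0],1),np.round(rec[1],1),'corners',np.round(box,1).tolist())
  File "meas.py", line 31, in onplane
    w=np.array([wray(T,q,h)[0] for q,h in zip(px,np.broadcast_to(zz,len(px)))]); X=(w[:,:2]-c)@R; zz=X@co[:2]+co[2]
                ~~~~^^^^^^^
  File "h.py", line 23, in wray
    px=np.atleast_2d(np.array(px,float)); d=(np.linalg.inv(wK())@np.c_[px,np.ones(len(px))].T).T@T[:3,:3].T
                                                           ~~^^
  File "h.py", line 21, in wK
    def wK(): c=optics.calibration('wrist'); return np.array([[c['fx'],0,c['cx']],[0,c['fy'],c['cy']],[0,0,1.]])
                ~~~~~~~~~~~~~~~~~~^^^^^^^^^
ValueError: time passes only in moves, steps and waits
```

```bash
sed -i 's/^def wK.*/_c=optics.calibration("wrist"); _K=np.array([[_c["fx"],0,_c["cx"]],[0,_c["fy"],_c["cy"]],[0,0,1.]])\ndef wK(): return _K/' h.py
python3 - <<'E'
from meas import *
z=np.load('w1.npz'); measure(cv2.imread('pics/w1.png')[...,::-1].copy(),z['T'],z['d'])
print(state()['t'])
E
```

```text
wheel [523.45022973 -47.90704937] 138.59552194411657 615
line n 46 39 slope,off [-0.03736295  0.29232539]
W [ 5.23724e+02 -4.78040e+01  3.97000e-01] top plane (wheel frame) [7.7500e-02 1.1000e-03 8.1015e+01]
rect [-26.3 -10.6] [129.3 179.4] corners [[-94.69999694824219, 76.30000305175781], [-87.19999694824219, -103.0], [42.0, -97.5999984741211], [34.5, 81.69999694824219]]
 blob [301.7 184.8] 1956 [-22.8 -23.8  79.2]
 blob [363.5 175.5] 100 [-29.4  48.3  78.8]
 blob [262.9 185.7] 91 [-24.4 -69.1  79. ]
2.275
```

>>> send_rows(translation=[[0.03,-0.225,0],[0.03,-0.225,0],[0.03,-0.225,0],[0.033,-0.223,0],[0,0,-0.2],[0,0,-0.3],[0,0,-0.3],[0,0,-0.3],[0,0,-0.25],[0,0,-0.12],[0,0,0]], delta_rot=[[0,0,0.01],[0,0,0.01],[0,0,0.009],[0,0,0],[0,0,0],[0,0,0],[0,0,0],[0,0,0],[0,0,0],[0,0,0],[0,0,0]], fingers=1)

```text
t: 3.65
eef_pos: [539.4, -184.2, 131.3]
ee_rot: [-0.001, -0.199, 0.98, 0.0]
ft_force: [-0.1, -0.3, 0.5]
width: 0.1
gripper_force: 0.0
```

```bash
python3 - <<'E'
from h import *
s=state(); T=wristT(s); a,d=optics.grab_frame('wrist'); save('w2.png',a); np.savez('w2.npz',T=T,d=d)
c=np.array([523.7,-47.8]);W=.397;R=np.array([[np.cos(W),-np.sin(W)],[np.sin(W),np.cos(W)]])
print(s['t'],s['eef_pos'],(s['eef_pos'][:2]-c)@R,s['width'],s['ft_force'],ctrl.tip_reach)
P=wcloud(T,d); m=(d>0)&(d<250); L=(P[m]-s['eef_pos']); L[:,:2]=L[:,:2]@R
lo=L[(L[:,2]>-40)&(np.hypot(L[:,0],L[:,1])<60)]; print('finger pts',len(lo),'zmin',np.percentile(lo[:,2],[0,1,5]))
t=lo[lo[:,2]<np.percentile(lo[:,2],1)+6]; print(np.percentile(t,[2,50,98],axis=0))
E
```

```text
3.65 [ 539.35767559 -184.19998221  131.3248358 ] [ -38.29961692 -131.84558126] 0.07188169347401314 [-0.12271041 -0.32182977  0.48261052] 25.0
finger pts 55027 zmin [-24.08643982 -12.18253943  11.81085413]
[[-11.50962584 -12.59770292 -22.2534652 ]
 [-10.59203406   0.45189352 -12.9707937 ]
 [ -6.43865662  13.10951269  -6.35827226]]
```

View pics/w2.png

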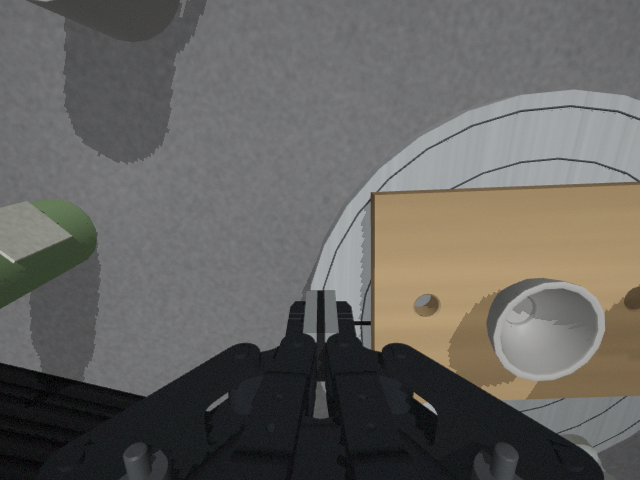

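The closed fingers' tips are about 25 mm below the TCP and about ±13 mm thick. The bat's -y edge is to their right at column 372. I'll lower beside the edge and push along wheel +y in small steps.

>>> send_rows(translation=[[0,0,-0.13],[0,0,-0.135],[0,0,0],[-0.018,0.043,0],[-0.018,0.043,0],[-0.005,0.0123,0],[-0.005,0.0123,0],[-0.005,0.0123,0],[-0.005,0.0123,0],[-0.005,0.0123,0],[0,0,0]], delta_rot=[[0,0,0],[0,0,0],[0,0,0],[0,0,0],[0,0,0],[0,0,0],[0,0,0],[0,0,0],[0,0,0],[0,0,0],[0,0,0]])

```text
t: 5.08
eef_pos: [530.7, -162.7, 92.2]
ee_rot: [0.0, -0.199, 0.98, -0.0]
ft_force: [1.1, -1.4, 2.5]
width: -0.1
gripper_force: 1.2
```

```bash
cat > look.py <<'E'
import sys
from meas import *
n=sys.argv[1]
s=state(); T=wristT(s); a,d=optics.grab_frame('wrist'); save(n+'.png',a); np.savez(n+'.npz',T=T,d=d)
W=[523.7,-47.8,.397]; c=np.array(W[:2]);R=np.array([[np.cos(W[2]),-np.sin(W[2])],[np.sin(W[2]),np.cos(W[2])]])
print(s['t'],s['eef_pos'],'tcp wheel',(s['eef_pos'][:2]-c)@R,'F wheel',s['ft_force'][:2]@R,s['ft_force'][2])
measure(a,T,d,W)
E
python3 look.py w3
```

```text
5.075 [ 530.70942875 -162.69166038   92.16600622] tcp wheel [ -37.95898124 -108.66619281] F wheel [ 0.50469975 -1.7564792 ] 2.483816620274675
W [ 5.237e+02 -4.780e+01  3.970e-01] top plane (wheel frame) [8.0300e-02 2.7000e-03 8.1112e+01]
rect [-44.8 -28.6] [ 90.7 134.9] corners [[-92.30000305175781, 37.29999923706055], [-87.9000015258789, -97.5], [2.799999952316284, -94.5999984741211], [-1.600000023841858, 40.29999923706055]]
 blob [551.3 351.7] 6109 [-22.3  -1.6  79.3]
 blob [414.2 352.8] 712 [-21.5 -64.9  79.2]
```

>>> send_rows(translation=[[-0.0043,0.0105,0],[-0.0043,0.0105,0],[-0.0043,0.0105,0],[0,0,0],[0,0,0]], delta_rot=[[0,0,0],[0,0,0],[0,0,0],[0,0,0],[0,0,0]])

```text
t: 5.75
eef_pos: [528.7, -157.9, 92.0]
ee_rot: [0.0, -0.199, 0.98, 0.0]
ft_force: [0.5, -0.7, 2.9]
width: 0.2
gripper_force: 1.4
```

```bash
python3 look.py w4
```

```text
5.75 [ 528.71817098 -157.91907716   92.03287393] tcp wheel [ -37.95003356 -103.49487015] F wheel [ 0.20389327 -0.81444499] 2.8854955263125337
W [ 5.237e+02 -4.780e+01  3.970e-01] top plane (wheel frame) [8.05000e-02 2.20000e-03 8.10308e+01]
rect [-44.9 -23.2] [ 89.8 135.4] corners [[-91.69999694824219, 43.20000076293945], [-87.9000015258789, -92.19999694824219], [1.899999976158142, -89.69999694824219], [-1.899999976158142, 45.70000076293945]]
 blob [551.8 352.8] 6033 [-21.8   3.9  79.3]
 blob [413.9 352.7] 695 [-21.6 -59.9  79.2]
```

The -y hole now sits at y = -59.9, so that direction is aligned. Next I'll retreat, go round to the near (-x) side, open the fingers, lean the tool a little away from the pot and take a look.

>>> send_rows(translation=[[0.025,-0.06,0],[0.026,-0.063,0],[0,0,0.3],[0,0,0.29],[-0.19,0.1,0],[-0.19,0.1,0],[-0.19,0.1,0],[-0.19,0.1,0],[-0.187,0.1,0],[0,0,0],[0,0,0]], delta_rot=[[0,0,0],[0,0,0],[0,0,0],[0,0,0],[0.01,-0.023,0],[0.01,-0.023,0],[0.01,-0.023,0],[0.009,-0.023,0],[0,0,0],[0,0,0],[0,0,0]])

```text
t: 7.18
eef_pos: [395.0, -102.0, 180.7]
ee_rot: [0.098, -0.198, 0.975, 0.02]
ft_force: [-0.5, -0.3, 0.2]
width: 0.0
gripper_force: 0.0
```

>>> send_rows(translation=[[0,0,0],[0,0,0],[0,0,0],[0,0,0],[0,0,0]], delta_rot=[[0,0,0],[0,0,0],[0,0,0],[0,0,0],[0,0,0]], fingers=0)

```text
t: 7.8
eef_pos: [394.4, -101.5, 180.6]
ee_rot: [0.098, -0.198, 0.975, 0.02]
ft_force: [-0.6, -0.3, -0.7]
width: 85.3
gripper_force: 0.0
```

```bash
python3 look.py w5; python3 - <<'E'
from h import *
s=state(); print(s['width'],s['ee_rot'])
z=np.load('w5.npz'); d=z['d'];T=z['T']; K=wK()
v,u=np.indices(d.shape); pc=np.stack([(u-K[0,2])/K[0,0]*d,(v-K[1,2])/K[1,1]*d,d],-1)
he=np.array(_c['hand_eye']) if 0 else np.array(optics.calibration('wrist')['hand_eye'])
pt=pc@he[:3,:3].T+he[:3,3]; m=(d>0)&(d<200)&(np.abs(pt[...,0])<20)&(np.abs(pt[...,1])<70)&(np.abs(pt[...,1])>20)
q=pt[m]; print(len(q),'tool z max',np.percentile(q[:,2],[50,98,99.8])); 
e=q[q[:,2]>np.percentile(q[:,2],90)]; print(np.percentile(e,[1,50,99],axis=0))
E
```

```text
7.8 [ 394.38456779 -101.51570758  180.55179331] tcp wheel [-140.02729929    0.46227904] F wheel [-0.61230733 -0.02137003] -0.7410681175106014
W [ 5.237e+02 -4.780e+01  3.970e-01] top plane (wheel frame) [8.05000e-02 1.00000e-03 8.10759e+01]
rect [-26.1   0.4] [131.9 179.6] corners [[-94.19999694824219, 88.5999984741211], [-89.9000015258789, -91.0], [42.0, -87.80000305175781], [37.599998474121094, 91.69999694824219]]
 blob [218.8 325.7] 443 [-45.5 -82.3  77.3]
 blob [420.4 325.9] 361 [-45.9  83.   77.5]
 blob [305.  369.1] 3194 [  2.6 -12.4  81.3]
85.41894685845942 [ 0.0977851  -0.19787947  0.97513348  0.01991195]
41932 tool z max [-46.48452196   3.84581643  11.22664149]
[[-10.21929039 -55.4237423  -15.10689623]
 [  6.95429293 -41.76962039  -4.19841692]
 [ 11.86321536  55.94891944  12.06487226]]
```

View pics/w5.png

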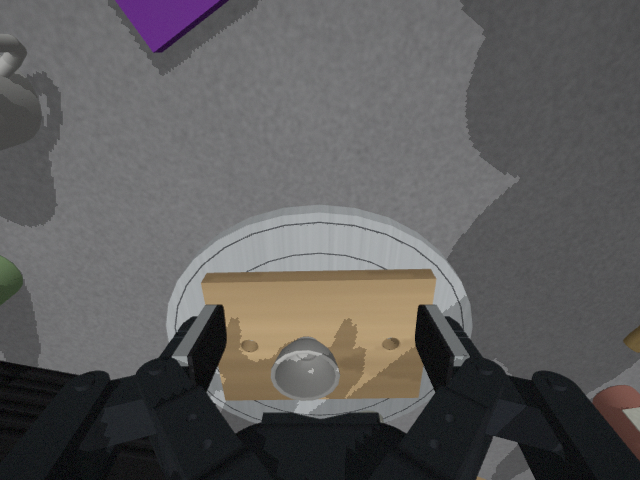

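The pads are at ±42..56 mm and their tips are 12 mm ahead of the TCP. The bat's near edge is at row 275 and the pot, at (305,370), is well clear. I'll lower and push along wheel +x.

>>> send_rows(translation=[[0,0,-0.25],[0,0,-0.25],[0,0,-0.15],[0,0,-0.04],[0,0,0],[0.058,0.024,0],[0.058,0.024,0],[0.056,0.024,0],[0.0123,0.0052,0],[0.0123,0.0052,0],[0.0123,0.0052,0],[0.0123,0.0052,0],[0.0123,0.0052,0],[0.0123,0.0052,0],[0.0123,0.0052,0],[0.0123,0.0052,0],[0,0,0]], delta_rot=[[0,0,0],[0,0,0],[0,0,0],[0,0,0],[0,0,0],[0,0,0],[0,0,0],[0,0,0],[0,0,0],[0,0,0],[0,0,0],[0,0,0],[0,0,0],[0,0,0],[0,0,0],[0,0,0],[0,0,0]])

```text
t: 9.98
eef_pos: [435.1, -84.4, 77.0]
ee_rot: [0.098, -0.198, 0.975, 0.02]
ft_force: [-0.3, 0.5, -0.5]
width: 85.2
gripper_force: 0.3
```

```bash
python3 look.py w6
```

```text
9.975 [435.08680988 -84.42805074  77.02299252] tcp wheel [-95.8836691    0.48328438] F wheel [-0.07975448  0.59184195] -0.47461830213394973
W [ 5.237e+02 -4.780e+01  3.970e-01] top plane (wheel frame) [9.62000e-02 8.00000e-04 8.15995e+01]
rect [-59.8   0.9] [ 55.8 107.1] corners [[-88.4000015258789, 54.099998474121094], [-87.0999984741211, -53.0], [-31.299999237060547, -52.29999923706055], [-32.599998474121094, 54.79999923706055]]
 blob [318.5 421.8] 1860 [-39.8  -0.   77.8]
```

>>> send_rows(translation=[[0.0123,0.0052,0],[0.0123,0.0052,0],[0.0123,0.0052,0],[0.0123,0.0052,0],[0.0123,0.0052,0],[0.0123,0.0052,0],[0.0123,0.0052,0],[0,0,0]], delta_rot=[[0,0,0],[0,0,0],[0,0,0],[0,0,0],[0,0,0],[0,0,0],[0,0,0],[0,0,0]])

```text
t: 11.02
eef_pos: [448.2, -78.9, 77.2]
ee_rot: [0.098, -0.198, 0.975, 0.02]
ft_force: [0.4, 0.7, -0.4]
width: 85.5
gripper_force: 0.0
```

```bash
python3 look.py w7; python3 -c "
from h import *
a,d=optics.grab_frame('top'); save('t7.png',a); np.save('t7.npy',d)"
```

```text
11.025 [448.23488031 -78.89886264  77.20874556] tcp wheel [-81.62030906   0.49869416] F wheel [0.65662042 0.45000083] -0.4419870933621319
W [ 5.237e+02 -4.780e+01  3.970e-01] top plane (wheel frame) [1.6000e-02 1.0000e-04 7.4513e+01]
rect [-41.7   0.7] [ 63.4 109.1] corners [[-74.0999984741211, 54.900001525878906], [-72.69999694824219, -54.20000076293945], [-9.300000190734863, -53.400001525878906], [-10.699999809265137, 55.70000076293945]]
 blob [318.9 421.8] 1863 [-19.3   0.2  74.2]
```

The top plane has dropped to about 74.5 mm and is nearly flat, so it probably seated. I'll back off, raise and look.

>>> send_rows(translation=[[-0.03,-0.0125,0],[-0.06,-0.025,0],[-0.06,-0.025,0],[-0.06,-0.025,0],[0,0,0.25],[0,0,0.3],[0,0,0.3],[0,0,0.3],[0,0,0.3],[0,0,0.2],[0,0,0]], delta_rot=[[0,0,0],[0,0,0],[0,0,0],[0,0,0],[0,0,0],[0,0,0],[-0.01,0.023,0],[-0.01,0.023,0],[-0.01,0.023,0],[-0.009,0.023,0],[0,0,0]])

```text
t: 12.5
eef_pos: [416.9, -92.3, 326.3]
ee_rot: [0.001, -0.199, 0.98, -0.0]
ft_force: [0.8, 0.0, -1.6]
width: 85.7
gripper_force: 0.0
```

```bash
python3 look.py w8; python3 - <<'E'
from h import *
a,d=optics.grab_frame('scene'); save('s8.png',a)
w=cv2.imread('pics/w8.png')
cv2.imwrite('pics/chk.png',np.hstack([cv2.resize(w,(400,300)),cv2.resize(cv2.imread('pics/s8.png')[225:345,235:395],(400,300),interpolation=2)]))
E
```

```text
12.5 [416.88311227 -92.33467683 326.2571014 ] tcp wheel [-115.72869994    0.2301171 ] F wheel [ 0.73985669 -0.28829959] -1.5519150560347759
W [ 5.237e+02 -4.780e+01  3.970e-01] top plane (wheel frame) [4.00000e-04 1.00000e-04 7.39052e+01]
rect [-3.  -0.4] [130.9 179.5] corners [[-68.5999984741211, 89.19999694824219], [-68.19999694824219, -90.4000015258789], [62.599998474121094, -90.0999984741211], [62.29999923706055, 89.5]]
 blob [309.7 306.4] 1562 [ 15.8 -12.7  73.9]
```

View pics/chk.png

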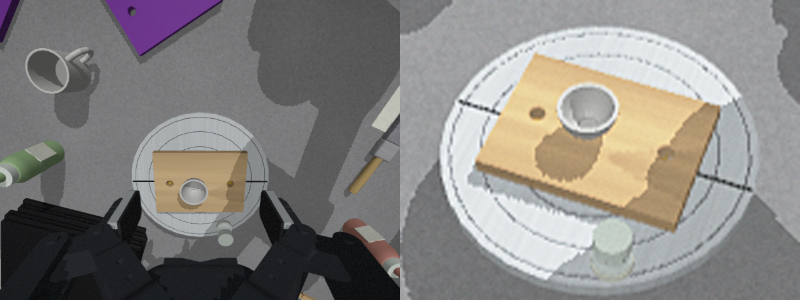

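The bat lies flat (slope under 0.001, top about 15 mm above the head) and square to the line. The pot is upright and the jar and bottles are where they stood. I'll hand in.

```bash
python3 -c "
from station import ctrl
print(ctrl.hand_in())"
```

```text
the job is handed in; nothing more can be done
None
```

The bat is seated: it lies flat on the wheel head over both pins, with the pot still upright on it and the arm clear. I handed the job in at about 12.6 s; no verdict came back.

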